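Dial the key box's dot code and open its bolt

ROBOT

A 6-joint arm with a two-finger parallel gripper is mounted at the origin on the work surface. World frame = base frame: x ahead of the robot, y to its left, z up, the work surface at z = 0. Lengths are in m, angles in rad, forces in N, time in s.
With the tool pointing down it reaches from about 0.25 to 0.775 m from the base axis. Payload 4 kg.
Tool frame: the origin (TCP) lies on the centre line of the jaws, within the pads' length; the fingertips stand 14 mm ahead of it and the grasp point (between the pads) lies 5 mm behind it (robot.tcp_to_tips is the distance from the TCP to the fingertips, in m); z points along the fingers, y is the line along which they close (so a half turn about z gives the same grasp; the last joint's range is limited). The gripper opens to 94 mm and grips with 3 to 60 N. Pads are 16 mm wide; open, the fingers measure 119 mm over their backs; the gripper's body (75 mm by 177 mm) begins 78 mm behind the grasp point.
Start: joints at [-1.23, 0.087, 1.371, -0, 1.684, -0.103], TCP at [0.236, -0.497, 0.22] pointing down, gripper open.
Joint ranges: [-3.1, 3.1], [-0.76, 2.03], [0.27, 2.55], [-1.08, 4.22], [0.17, 2.65], [-2.57, 2.57]. Speed limits (rad/s): [2.79, 2.79, 3.14, 3.14, 3.14, 3.14].

INTERFACE

Orientations are given as [roll, pitch, yaw] about the fixed x, y, z axes, in that order (R = Rz(yaw) Ry(pitch) Rx(roll)).
In Python, from bench import robot gives the robot as it stands.
- The arm moves only by the tool carry_out, never from a script. Its argument "increments" is a list of rows, each a list of 3 entries, a list of its own where there are three numbers: the closure in counts, from 0 (fully open) to 255 (shut), then the shift along the tool's x, y, z in mm, then the turn about the tool's z in degrees. In form: [[fingers, [dx, dy, dz], twist], ...]. A call has 1 to 8 rows; each row shifts and turns the commanded pose from where the row before left it, along the tool's axes as they then stand; what a row does not reach is not made up. A row lasts 1/10 s, in which the tool goes at most 50 mm and 8.59 degrees, less where a joint would pass 70% of its speed; a pose out of reach is approached as far as the arm can. A call with a gripper value outside its range is refused whole. The fingers move at their own pace and stop on an object; the grip force is fixed at half the most. Time passes only in rows, so rows that do not move let the fingers close. It gives the time, the measured TCP pose, the force, the opening and the grip force at its end, in the units of the state.
- robot.get_obs(): the state, without advancing time (a new reading comes with each control period).
- robot.snapshot(name): name is "side" or "top" or "wrist"; returns the picture (384x512x3 uint8, blue, green, red); there is no depth.
- robot.get_calibration(name): a dict with "vfov" (degrees; the focal length in pixels is half the picture's height over the tangent of half this angle, whatever the lens; pixels are square), "cx", "cy" (the principal point, pixels), "k1" (the pictures are not rectified: a ray, as slopes to the right and down, at radius r is drawn at 1 + k1 r^2 times it, then the intrinsics apply), "T" (4x4, takes a point from camera to world coordinates). Camera axes: x right, y down, z forward; pixel columns grow to the right and rows downward; lengths in m; the calibration is good to about 2 mm. A picture is of the moment at which its call begins: read the wrist's pose just before it. get_calibration takes no time and is no camera call; for the wrist camera it gives the pose at the moment of the call.
- robot.close_job(): hands the job in; it is judged then, once.
The state is a dict: "time": time; "joint_positions": joint angles; "qvel": joint speeds; "joint_torque": joint torques, N m; "tool_pos": TCP position; "ee_rot": TCP orientation; "wrist_force": force on the tool from outside, world axes, zero at the start; "wrist_torque": the same for the moment, N m; "width": finger opening in m; "finger_force": force on a finger pad.
Only numpy, scipy, OpenCV 4.12 (cv2) and the standard library are available. Lean on these libraries where they do the work, as an engineer would, in place of code of your own. Each camera call takes 0.05 s, during which the arm holds its last target. There are 200 camera calls.

TASK

The mower's ignition keys are in the blue lock box on the bench: roll its three thumbwheels until they show four, two and five dots from your left to your right, each pattern squarely on top between the white index lines, then slide the yellow bolt fully open towards the wheels and let go. Press gently: never more than 20 N on a wheel, the bolt or the box, and leave the other things on the bench and box undisturbed.

Things in the scene. Friction and masses are not known exactly. Their poses are not given: they have to be found in the camera images.
- lockbox: Blue sheet-steel key box with a level grey lid, screwed to the bench: 172 mm (its x) by 272 mm (its y), lid top at 76 mm. Origin at the centre of its underside; x points away from the robot, y to the robot's left along the row of wheels, z up. Wheel axles lie along y at x = 0, 62 mm above the bench, wheel tops at 88 mm, both give or take 2 mm of wear. No part of it may be pressed with more than 20 N.
- wheel_left (a joint): Wheel on the robot's left, wanted at 4 dots (3.142). Rim patterns of one to six white dots, 60 degrees apart, orange bars between. Joint value (rad), all wheels: n dots are exactly on top, level with the white index lines, at (n-1) x 1.0472; it grows as the wheel's top moves to the box's +x. Stops at -0.6 and 5.85: no passing from six to one. Stays where it is left; no clicks.
- wheel_mid (a joint): Middle wheel, wanted at 2 dots (1.047). All three wheels: 52 mm in diameter, 22 mm wide, black rubber tread, 12 mm proud of the lid, give or take 2 mm of seat wear, rigid, no give. About 2.5 N along the rim turns one; friction of the tread on a fingertip is roughly 1. It can be rolled by pressing a closed fingertip lightly on its top and dragging along x, in strokes, watching the force.
- wheel_right (a joint): Wheel on the robot's right, wanted at 5 dots (4.189). Otherwise as the other wheels; joint value as for the left wheel.
- wheel_left_crest (a point): Fixed point on the box at the nominal highest point of the rim of the left wheel, midway across its width (box x = 0, y = +42 mm, z = 88 mm); worn axle seats put the real rim up to 2 mm higher or lower, differently for each wheel, which no reading shows. Axes as the lock box's.
- wheel_mid_crest (a point): Fixed point on the box at the nominal highest point of the rim of the middle wheel, midway across its width (box x = 0, y = 0 mm, z = 88 mm); worn axle seats put the real rim up to 2 mm higher or lower, differently for each wheel, which no reading shows. Axes as the lock box's.
- wheel_right_crest (a point): Fixed point on the box at the nominal highest point of the rim of the right wheel, midway across its width (box x = 0, y = -42 mm, z = 88 mm); worn axle seats put the real rim up to 2 mm higher or lower, differently for each wheel, which no reading shows. Axes as the lock box's.
- bolt (a joint): Bolt with a yellow knob on the lid, to the right of the right wheel. Slides along the box's +y, towards the wheels. Joint value (m): 0 shut, 0.016 fully open against its stop. 3 N of friction; stays where it is left. Hidden prongs block it after about 2 mm unless every wheel shows its number to within about 0.2 rad; opened, it locks the wheels.
- bolt_knob (a point): Centre of the top face of the yellow bolt knob, which is 22 mm (box x) by 14 mm (box y) and stands 25 mm above the lid; moves with it; axes as the lock box's. 35 mm of flat lid lie to its right.
- primer_bulb: Black rubber primer bulb, 32 mm across, 22 mm high, standing on the far left corner of the lock box's lid. Leave alone. Origin at the centre of its underside.
- ratchet: Steel ratchet handle, 170 mm long, 35 mm high, lying on the bench along the robot side of the lock box. Leave alone. Origin at the centre of its underside.
- filter_housing: Grey plastic air filter housing, 130 x 150 x 50 mm, flap hinged open to 150 mm high, on the bench to the left. Leave alone. Origin at the centre of its underside.
- valve_cover: Chipped green valve cover, 130 x 85 x 48 mm, beyond the lock box. Leave alone. Origin at the centre of its underside.
- cylinder_head: Finned cast-iron cylinder head, 120 x 100 mm, 80 mm high with its spark plug, beyond the lock box. Leave alone. Origin at the centre of its underside.
- parts_tray: Steel parts tray, 140 x 200 x 30 mm, to the right. Leave alone. Origin at the centre of its underside.
- socket: Steel socket, 24 mm across, 32 mm high, on the bench near the right front. Leave alone. Origin at the centre of its underside.
- oil_bottle: White oil bottle with red cap, 70 mm across, 170 mm high, far left. Leave alone. Origin at the centre of its underside.

How it is judged:
On the way, in this order (a step that is already met when the one before it is completed fails the run):
1. all three wheels show their numbers, each within 0.2 rad, with the bolt still shut (value of joint wheel_left between 2.9416 and 3.3416 rad and value of joint wheel_mid between 0.8472 and 1.2472 rad and value of joint wheel_right between 3.9888 and 4.3888 rad and value of joint bolt below 0.004 m), for 0.2 s.
2. the bolt is slid open (value of joint bolt above 0.0135 m), for 0.2 s.
At the end, for the whole second after the job is handed in: the wheels stand at 4, 2 and 5 dots, each within 0.25 rad (6 mm of rim), the bolt stands open (at least 13.5 of its 16 mm), and the box is released (value of joint wheel_left between 2.8916 and 3.3916 rad and value of joint wheel_mid between 0.7972 and 1.2972 rad and value of joint wheel_right between 3.9388 and 4.4388 rad and value of joint bolt above 0.0135 m and contact force between the fingers and lockbox below 0.1 N); the robot touches nothing.
It fails at once if the lock box, a wheel or the bolt is pressed with more than 20 N (contact force between any of the fingers, the arm and lockbox above 20 N).
It fails at once if another thing is shifted by more than 15 mm (distance of any of primer_bulb, ratchet, filter_housing, valve_cover, cylinder_head, parts_tray, socket, oil_bottle from where it was at the start of the episode above 0.015 m).
It also fails if it takes over 70 s, if anything falls off the work surface, if the arm or the gripper's body presses on something with over 40 N, if the wrist force passes 120 N, or if a joint passes its speed limit or range.

## Working session

There is one attempt and no reset: what is moved stays moved. The work goes in short steps, Python scripts to look and compute and a tool call to move; the robot and the scene stay as the last step left them, time stands still between calls to the robot, and variables do not carry over. Pictures are saved under pics/ and viewed, at most 10 in all, crops included, and the job is handed in when it is done.

Besides the shell and the picture viewer there is one more tool, called after "Request:" as name(argument=value, ...), one argument or row to a line, values as JSON. carry_out: Moves the arm, as the interface text tells. Its arguments: {"type":"object","properties":{"increments":{"type":"array","items":{"type":"array"}}},"required":["increments"]}

```bash
ls; mkdir -p pics
python3 - <<'E'
from bench import robot
import cv2,numpy as np
print(robot.get_obs())
a=robot.snapshot("top");b=robot.snapshot("side")
cv2.imwrite("pics/top0.png",a);cv2.imwrite("pics/side0.png",b)
for n in("top","side","wrist"):
    c=robot.get_calibration(n);print(n,c)
E
```

```text
pics
{'time': 0.0, 'joint_positions': array([-1.23007478e+00,  8.79609571e-02,  1.37224157e+00,  1.39792228e-05,
        1.68364893e+00, -1.03128170e-01]), 'qvel': array([-0.00120965,  0.00154644,  0.0011692 , -0.00128816, -0.0010257 ,
       -0.00013134]), 'joint_torque': array([ 4.05172768e-04, -3.40185964e+01, -3.02426648e+01,  7.16643711e-02,
        3.30752274e-02, -1.84838182e-04]), 'tool_pos': array([ 0.23598775, -0.4962097 ,  0.21830737]), 'ee_rot': array([-3.13934728e+00, -2.46353230e-04,  4.43851002e-01]), 'wrist_force': array([-0.16296267,  0.35131905,  0.37510382]), 'wrist_torque': array([0.02207404, 0.02938632, 0.00221376]), 'finger_force': 0.0, 'width': 0.09433417771175868}
top {'vfov': 50.67040876897687, 'cx': 257.76516427763653, 'cy': 195.68264152359887, 'k1': -0.10720435225901988, 'T': array([[-0.00803641, -0.98590787,  0.16709607,  0.37068522],
       [-0.99990793,  0.00609585, -0.01212314, -0.00585276],
       [ 0.01093371, -0.16717811, -0.98586608,  1.24208698],
       [ 0.        ,  0.        ,  0.        ,  1.        ]])}
side {'vfov': 53.35786362009588, 'cx': 251.5938971720017, 'cy': 193.3417595775845, 'k1': -0.06427876882225322, 'T': array([[ 0.98691821, -0.07474818,  0.14284662,  0.44567092],
       [-0.16094415, -0.50875335,  0.8457346 , -0.83879335],
       [ 0.00945657, -0.85766121, -0.51412822,  0.59849078],
       [ 0.        ,  0.        ,  0.        ,  1.        ]])}
wrist {'vfov': 65.68423454712968, 'cx': 261.2597182416232, 'cy': 185.72166760876635, 'k1': -0.050101251711062646, 'T': array([[ 0.42887552, -0.86957496, -0.24475535,  0.30663416],
       [-0.90336043, -0.41354966, -0.11365124, -0.46375432],
       [-0.00239022,  0.26984454, -0.96290094,  0.38412783],
       [ 0.        ,  0.        ,  0.        ,  1.        ]])}
```

View pics/top0.png

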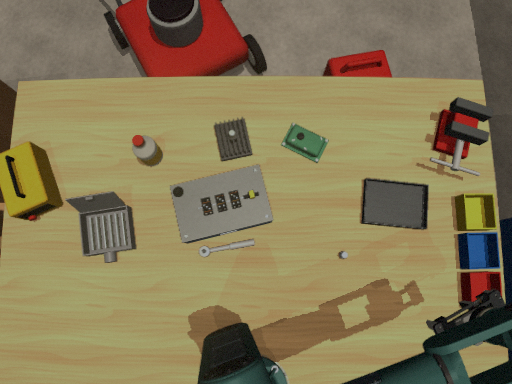

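View pics/side0.png

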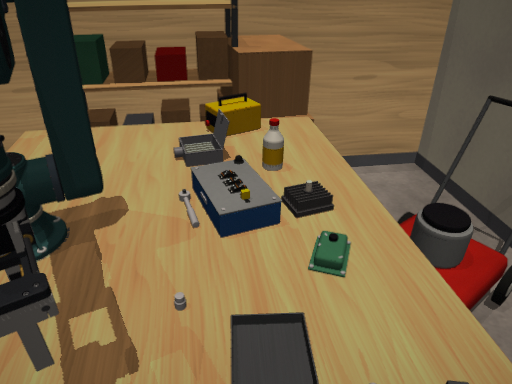

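The top view shows the box lid centred near (221,203), slightly rotated, with wheels at (208,206), (222,202) and (236,198), the yellow knob at (252,195) and the bulb at (178,191). In the side view the knob is at (245,194).

```bash
cat > h.py <<'E'
import numpy as np,cv2
from bench import robot
def K(c,h=384):
    f=h/2/np.tan(np.radians(c["vfov"])/2); return np.array([[f,0,c["cx"]],[0,f,c["cy"]],[0,0,1.]])
def ray(c,uv):
    f=K(c)[0,0]; d=(np.array(uv,float)-[c["cx"],c["cy"]])/f; s=d.copy()
    for _ in range(20): s=d/(1+c["k1"]*(s@s))
    T=c["T"]; v=T[:3,:3]@np.r_[s,1]; return T[:3,3],v/np.linalg.norm(v)
def onz(c,uv,z):
    o,v=ray(c,uv); return o+v*(z-o[2])/v[2]
def tri(c1,p1,c2,p2):
    o1,v1=ray(c1,p1);o2,v2=ray(c2,p2)
    s=np.linalg.lstsq(np.c_[v1,-v2],o2-o1,rcond=None)[0]
    a=o1+s[0]*v1;b=o2+s[1]*v2; return (a+b)/2,np.linalg.norm(a-b)
def proj(c,P):
    T=c["T"];q=T[:3,:3].T@(np.array(P)-T[:3,3]);s=q[:2]/q[2]
    return s*(1+c["k1"]*(s@s))*K(c)[0,0]+[c["cx"],c["cy"]]
def blobs(m,amin=5):
    n,l,s,ce=cv2.connectedComponentsWithStats(m.astype(np.uint8))
    return [(s[i,4],ce[i]) for i in range(1,n) if s[i,4]>=amin]
def yellow(im):
    h=cv2.cvtColor(im,cv2.COLOR_BGR2HSV); return (h[...,0]>22)&(h[...,0]<33)&(h[...,1]>170)&(h[...,2]>90)
E
python3 - <<'E'
from h import *
ct=robot.get_calibration("top");cs=robot.get_calibration("side")
a=cv2.imread("pics/top0.png");b=cv2.imread("pics/side0.png")
for im,(u0,u1,v0,v1) in((a,(150,290,160,250)),(b,(180,290,150,240))):
    m=np.zeros(im.shape[:2],bool);m[v0:v1,u0:u1]=1
    print(blobs(yellow(im)&m))
h=cv2.cvtColor(a,cv2.COLOR_BGR2HSV)
m=np.zeros(a.shape[:2],bool);m[160:250,163:280]=1
g=((h[...,1]<60)&(h[...,2]>70)&m).astype(np.uint8)
g=cv2.morphologyEx(g,cv2.MORPH_OPEN,np.ones((5,5)))
cn=max(cv2.findContours(g,0,2)[0],key=cv2.contourArea)
P=np.array([onz(ct,p[0],.076)[:2] for p in cn])
r=cv2.minAreaRect((P*1000).astype(np.float32));print(r)
print(tri(ct,(252,194),cs,(245,194)))
E
```

```text
[]
[(np.int32(60), array([244.78333333, 192.76666667]))]
((546.2567138671875, 87.54658508300781), (176.15098571777344, 269.7173156738281), 13.584366798400879)
(array([ 0.57022704, -0.00340796,  0.09027672]), np.float64(0.001385675530542356))
```

Request:
carry_out(
  increments=[
    [255,[32.4,-21,0],0],
    [255,[32.4,-21,0],0],
    [255,[32.4,-21,0],0],
    [255,[32.4,-21,0],0],
    [255,[32.4,-21,0],0],
    [255,[32.4,-21,0],0],
    [255,[32.4,-21,0],0],
    [255,[32.4,-21,0],0],
  ],
)

```text
time: 0.9
tool_pos: [0.3985, -0.2321, 0.2191]
ee_rot: [-3.141, 0.0, 0.444]
wrist_force: [0.2, -0.2, 0.1]
width: 0.0335
finger_force: 0.0
```

Request:
carry_out(
  increments=[
    [255,[32.4,-21,0],0],
    [255,[32.4,-21,0],0],
    [255,[32.4,-21,0],0],
    [255,[32.4,-21,0],0],
    [255,[32.4,-21,0],0],
    [255,[32.4,-21,0],0],
    [255,[32.4,-21,0],0],
    [255,[32.4,-21,0],0],
  ],
)

```text
time: 1.7
tool_pos: [0.5604, 0.0309, 0.2188]
ee_rot: [-3.141, 0.001, 0.444]
wrist_force: [-0.1, -0.3, -0.3]
width: 0.0003
finger_force: 0.0
```

Request:
carry_out(
  increments=[
    [255,[0,0,8],-8],
    [255,[0,0,8],-8],
    [255,[0,0,8],-8],
    [255,[0,0,8],-8],
    [255,[0,0,8],-8],
    [255,[0,0,8],-8],
    [255,[0,0,5],-8],
    [255,[0,0,5],-8],
  ],
)

```text
time: 2.5
tool_pos: [0.5596, 0.0293, 0.1604]
ee_rot: [-3.14, 0.0, 1.567]
wrist_force: [-0.1, -0.4, -0.2]
width: 0.0006
finger_force: 0.0
```

Request:
carry_out(
  increments=[
    [255,[0,0,0],-7.2],
    [255,[0,0,0],-7],
    [255,[0,0,0],0],
    [255,[0,0,0],0],
  ],
)

```text
time: 2.9
tool_pos: [0.5599, 0.0293, 0.161]
ee_rot: [-3.141, -0.0, 1.806]
wrist_force: [-0.6, 0.7, 0.1]
width: 0.0006
finger_force: 0.0
```

Run:
```python
from h import *
o=robot.get_obs();print(o["time"],o["tool_pos"],o["ee_rot"],o["wrist_force"],o["width"])
c=robot.get_calibration("wrist");im=robot.snapshot("wrist");cv2.imwrite("pics/w1.png",im)
np.save("w1.npy",c,allow_pickle=True)
cv2.imwrite("pics/w1v.png",cv2.resize(im,None,fx=1.5,fy=1.5,interpolation=cv2.INTER_CUBIC))
```

```text
2.9 [0.55985484 0.02932916 0.16103376] [-3.14083799e+00 -1.74148423e-04  1.80612647e+00] [-0.60283737  0.72123737  0.12760905] 0.0005781062121573546
```

View pics/w1v.png

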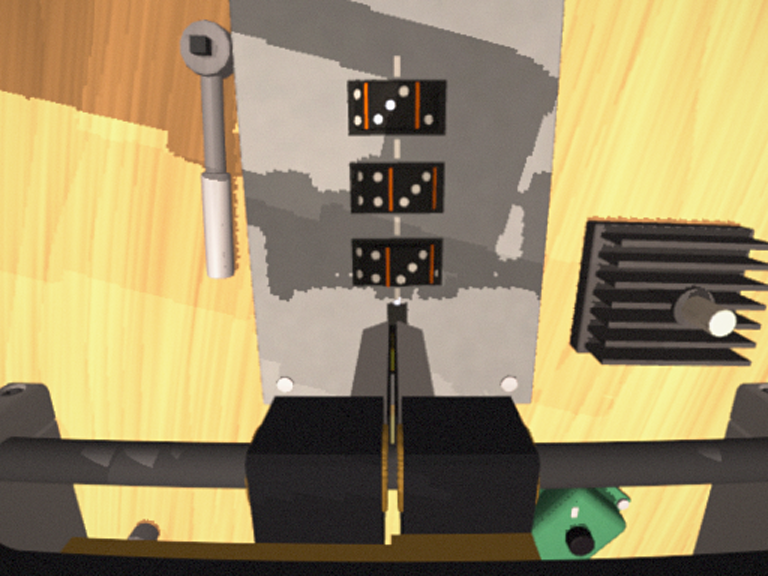

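The wrist view (1.5× scale) shows the index lines at u≈397. The left wheel (top, v≈107) has 3 dots just left of the index. The middle (v≈188) and right (v≈262) wheels have an orange bar near u≈390, with 3 dots on the far side and 4 on the near side. I'll zoom in to confirm.

Run:
```python
from h import *
c=np.load("w1.npy",allow_pickle=True).item();im=cv2.imread("pics/w1.png")
cv2.imwrite("pics/w1z.png",cv2.resize(im[45:205,222:310],None,fx=6,fy=3.7,interpolation=cv2.INTER_CUBIC))
Z={v:onz(c,(397/1.5,v/1.5),.076) for v in (66,148,225)}
for v in Z: print(Z[v].round(4))
d=Z[66]-Z[225];print("yaw",np.degrees(np.arctan2(-d[0],d[1])))
for n,u,v in(("L",397,107),("M",397,188),("R",397,262)): print(n,onz(c,(u/1.5,v/1.5),.088).round(4))
print("lid px edge", [onz(c,(u/1.5,v/1.5),.076).round(4) for u,v in((245,200),(555,200),(262,403),(531,403))])
t=robot.get_obs()["tool_pos"]; print("tip px",proj(c,t-[0,0,.014])*1.5)
```

```text
[0.5332 0.1489 0.076 ]
[0.5429 0.1086 0.076 ]
[0.5528 0.0678 0.076 ]
yaw 13.607800124346001
L [0.5381 0.1279 0.088 ]
M [0.5476 0.0886 0.088 ]
R [0.5571 0.0497 0.088 ]
lid px edge [array([0.4666, 0.0618, 0.076 ]), array([0.6355, 0.1023, 0.076 ]), array([ 0.4958, -0.063 ,  0.076 ]), array([ 0.6629, -0.023 ,  0.076 ])]
tip px [393.6886034  339.63395133]
```

View pics/w1z.png

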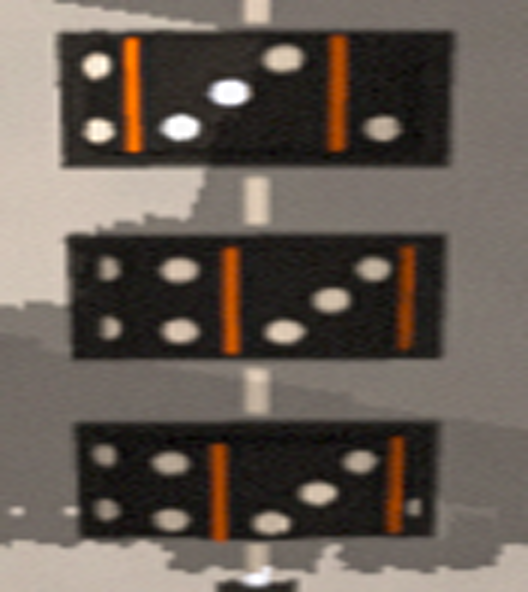

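Confirmed: all three wheels are between 3 and 4. Left is near 1.97 rad, and middle and right are near 2.49. Next I'll write a wheel-reading helper and move above the left wheel.

Request:
carry_out(
  increments=[
    [255,[26,-1,0],0],
    [255,[26,-1,0],0],
    [255,[26,0,6],0],
    [255,[25,0,8],0],
    [255,[0,0,20],0],
    [255,[0,0,15],0],
    [255,[0,0,5],0],
    [255,[0,0,0],0],
  ],
)

```text
time: 3.75
tool_pos: [0.5332, 0.1283, 0.1062]
ee_rot: [-3.139, -0.0, 1.807]
wrist_force: [0.0, -0.7, 0.0]
width: 0.0009
finger_force: 0.0
```

```bash
cat >> h.py <<'E'
M=np.array([.5476,.0886]);Y=np.radians(13.6);Rb=np.array([[np.cos(Y),-np.sin(Y)],[np.sin(Y),np.cos(Y)]])
def box(p): return (Rb.T@(np.array(p)[:2]-M))*1000
def wheels(im,c,th=None):
    """orange bars: (box y mm, angle phi toward +x) by ray/cylinder"""
    h=cv2.cvtColor(im,cv2.COLOR_BGR2HSV)
    m=(h[...,0]>3)&(h[...,0]<17)&(h[...,1]>180)&(h[...,2]>60)
    out=[]
    for a,ce in blobs(m,8):
        o,v=ray(c,ce); o2=np.r_[Rb.T@(o[:2]-M),o[2]-.062]; v2=np.r_[Rb.T@v[:2],v[2]]
        A=v2[0]**2+v2[2]**2;B=o2[0]*v2[0]+o2[2]*v2[2];C=o2[0]**2+o2[2]**2-.026**2
        D=B*B-A*C
        if D<0: continue
        p=o2+v2*(-B-D**.5)/A
        if abs(p[1])<.06: out.append((int(a),round(p[1]*1000,1),round(float(np.arctan2(p[0],p[2])),3)))
    return sorted(out,key=lambda t:-t[1])
def state():
    o=robot.get_obs(); b=box(o["tool_pos"])
    print("t %.2f box x %.1f y %.1f tipz %.1f F %s yaw %.2f"%(o["time"],*b,o["tool_pos"][2]*1000-14,o["wrist_force"].round(1),np.degrees(o["ee_rot"][2])))
E
python3 - <<'E'
from h import *
c=np.load("w1.npy",allow_pickle=True).item();im=cv2.imread("pics/w1.png")
print(wheels(im,c));state()
E
```

```text
[(95, np.float64(42.0), -0.675), (102, np.float64(41.4), 0.4), (88, np.float64(-0.4), -0.141), (78, np.float64(-0.9), 0.891), (77, np.float64(-42.4), -0.212), (65, np.float64(-43.3), 0.857)]
t 3.75 box x -4.6 y 42.0 tipz 92.2 F [ 0.  -0.7  0. ] yaw 103.56
```

Request:
carry_out(
  increments=[
    [255,[0,0,1],0],
    [255,[0,0,1],0],
    [255,[0,0,0.5],0],
    [255,[0,0,0],0],
  ],
)

```text
time: 4.15
tool_pos: [0.5341, 0.1288, 0.1054]
ee_rot: [3.141, 0.0, 1.808]
wrist_force: [0.2, 0.2, 0.5]
width: 0.0005
finger_force: 0.0
```

Request:
carry_out(
  increments=[
    [255,[0,0,0.5],0],
    [255,[0,0,0],0],
  ],
)

```text
time: 4.35
tool_pos: [0.5339, 0.1289, 0.1045]
ee_rot: [3.141, 0.0, 1.809]
wrist_force: [0.8, 0.3, -0.1]
width: 0.0003
finger_force: 0.0
```

Request:
carry_out(
  increments=[
    [255,[0,0,0.5],0],
    [255,[0,0,0],0],
  ],
)

```text
time: 4.55
tool_pos: [0.5339, 0.1289, 0.1039]
ee_rot: [3.142, 0.0, 1.809]
wrist_force: [-0.0, 0.5, 0.2]
width: 0.0002
finger_force: 0.0
```

Request:
carry_out(
  increments=[
    [255,[0,0,0.5],0],
    [255,[0,0,0],0],
  ],
)

```text
time: 4.75
tool_pos: [0.5339, 0.1289, 0.1039]
ee_rot: [3.141, 0.0, 1.809]
wrist_force: [-0.5, 0.3, 1.8]
width: 0.0004
finger_force: 1.1
```

Request:
carry_out(
  increments=[
    [255,[0,0,0.5],0],
    [255,[0,0,0],0],
  ],
)

```text
time: 4.95
tool_pos: [0.534, 0.1289, 0.1037]
ee_rot: [3.141, 0.0, 1.809]
wrist_force: [-2.6, -1.0, 4.8]
width: 0.0006
finger_force: 2.5
```

Request:
carry_out(
  increments=[
    [255,[0,0,0.5],0],
    [255,[0,0,0],0],
  ],
)

```text
time: 5.15
tool_pos: [0.534, 0.1289, 0.1037]
ee_rot: [3.141, 0.0, 1.809]
wrist_force: [-3.5, -0.2, 6.1]
width: 0.0006
finger_force: 3.5
```

Request:
carry_out(
  increments=[
    [255,[0,2.5,0],0],
    [255,[0,2.5,0],0],
    [255,[0,2.5,0],0],
    [255,[0,2.5,0.2],0],
  ],
)

```text
time: 5.55
tool_pos: [0.5439, 0.1314, 0.1036]
ee_rot: [3.14, 0.0, 1.809]
wrist_force: [-2.1, -0.8, 6.2]
width: 0.0001
finger_force: 2.8
```

Run:
```python
from h import *
c=robot.get_calibration("wrist");im=robot.snapshot("wrist");cv2.imwrite("pics/w2.png",im);print(wheels(im,c));state()
```

```text
[(30, np.float64(48.9), -0.285), (32, np.float64(48.3), 0.792)]
t 5.60 box x 6.9 y 42.4 tipz 89.5 F [-2.3 -0.5  5.8] yaw 103.63
```

Request:
carry_out(
  increments=[
    [255,[0,2.5,0],0],
    [255,[0,2.5,0.1],0],
    [255,[0,2,0.1],0],
  ],
)

```text
time: 5.9
tool_pos: [0.5506, 0.133, 0.1018]
ee_rot: [3.141, 0.0, 1.809]
wrist_force: [-0.0, 0.7, 0.5]
width: 0.0002
finger_force: 0.5
```

Request:
carry_out(
  increments=[
    [255,[0,2,0.2],0],
    [255,[0,2,0.3],0],
  ],
)

```text
time: 6.1
tool_pos: [0.5542, 0.1339, 0.1007]
ee_rot: [-3.141, -0.0, 1.809]
wrist_force: [-0.2, -0.0, -0.4]
width: 0.0004
finger_force: 0.0
```

Run:
```python
from h import *
c=robot.get_calibration("wrist");im=robot.snapshot("wrist");cv2.imwrite("pics/w3.png",im);print(wheels(im,c));state()
```

```text
[(22, np.float64(49.5), 0.945), (107, np.float64(41.5), -0.111)]
t 6.15 box x 17.3 y 42.4 tipz 86.7 F [0.5 0.4 0.1] yaw 103.62
```

Request:
carry_out(
  increments=[
    [255,[0,0,-6],0],
    [255,[0,-9,0],0],
    [255,[0,-9,0],0],
    [255,[0,-8,0],0],
    [255,[0,0,2],0],
    [255,[0,0,0],0],
    [255,[0,0,0],0],
  ],
)

```text
time: 6.85
tool_pos: [0.529, 0.1277, 0.1055]
ee_rot: [3.141, 0.0, 1.809]
wrist_force: [-0.4, -0.2, -0.0]
width: 0.0003
finger_force: 0.0
```

```bash
python3 -c "
from h import *
state()"
```

```text
t 6.85 box x -8.9 y 42.4 tipz 91.5 F [-0.4 -0.2 -0. ] yaw 103.63
```

Request:
carry_out(
  increments=[
    [255,[0,0,1.5],0],
    [255,[0,0,0.7],0],
    [255,[0,0,0.6],0],
    [255,[0,0,0],0],
  ],
)

```text
time: 7.25
tool_pos: [0.5292, 0.1278, 0.103]
ee_rot: [3.141, 0.0, 1.809]
wrist_force: [-0.4, -1.0, 1.9]
width: 0.0005
finger_force: 0.8
```

Request:
carry_out(
  increments=[
    [255,[0,2,0.2],0],
    [255,[0,2.5,0],0],
    [255,[0,2.5,0],0],
    [255,[0,2.5,0],0],
  ],
)

```text
time: 7.65
tool_pos: [0.5384, 0.13, 0.1039]
ee_rot: [3.141, 0.0, 1.809]
wrist_force: [-2.8, -1.0, 6.2]
width: 0.0002
finger_force: 3.1
```

Request:
carry_out(
  increments=[
    [255,[0,2.5,0],0],
    [255,[0,2.5,0],0],
  ],
)

```text
time: 7.85
tool_pos: [0.5433, 0.1312, 0.1037]
ee_rot: [3.141, 0.0, 1.809]
wrist_force: [-2.5, -0.4, 3.9]
width: 0.0004
finger_force: 2.1
```

Run:
```python
from h import *
c=robot.get_calibration("wrist");im=robot.snapshot("wrist");cv2.imwrite("pics/w4.png",im);print(wheels(im,c));state()
```

```text
[(14, np.float64(50.1), 0.464), (102, np.float64(41.0), -0.609)]
t 7.90 box x 6.3 y 42.4 tipz 89.6 F [-1.3 -0.1  5.4] yaw 103.63
```

Request:
carry_out(
  increments=[
    [255,[0,2,0],0],
    [255,[0,0,0],0],
    [255,[0,0,-4],0],
    [255,[-15,-3,-4],0],
    [255,[-25,-3,-8],0],
    [255,[-30,0,-20],0],
    [255,[-33,0,-20],0],
    [255,[0,0,0],0],
  ],
)

```text
time: 8.7
tool_pos: [0.5658, 0.0256, 0.1617]
ee_rot: [3.136, 0.004, 1.804]
wrist_force: [-0.3, 0.6, 0.9]
width: 0.0003
finger_force: 0.0
```

Run:
```python
from h import *
c=robot.get_calibration("wrist");im=robot.snapshot("wrist");cv2.imwrite("pics/w5.png",im);print(wheels(im,c));state()
u=[proj(c,np.r_[M+Rb@np.array([0,y/1000]),.076]).round(1) for y in(63,21,-21)];print(u)
for v,x in [(int(p[1]),int(p[0])) for p in u]: print(im[v,x-6:x+7].max(1))
```

```text
[(111, np.float64(41.9), 0.565), (92, np.float64(41.8), -0.497), (88, np.float64(-0.3), -0.14), (65, np.float64(-1.1), 0.892), (77, np.float64(-42.3), -0.218), (77, np.float64(-42.8), 0.852)]
t 8.75 box x 2.1 y -63.3 tipz 146.0 F [1.  0.6 0.5] yaw 103.41
[array([257. ,  35.3]), array([257.5,  91.3]), array([257.9, 143.1])]
[117 118 118 129 180 218 221 212 159 122 121 119 122]
[205 189 131 122 154 219 221 219 186 128 121 125 125]
[109 111 111 115 122 157 205 216 205 148 129 130 130]
```

Left wheel reads about 3.18 rad against a target of 3.14, so it's done. Next is the middle wheel, dragged toward −x.

Request:
carry_out(
  increments=[
    [255,[22,2,5],0],
    [255,[22,2,10],0],
    [255,[19.3,0,15],0],
    [255,[0,0,15],0],
    [255,[0,0,8],0],
    [255,[0,0,2],0],
    [255,[0,0,0],0],
    [255,[0,0,0],0],
  ],
)

```text
time: 9.55
tool_pos: [0.5531, 0.0919, 0.1042]
ee_rot: [3.14, 0.0, 1.808]
wrist_force: [-0.4, -0.3, 0.6]
width: 0.0008
finger_force: 0.0
```

```bash
python3 -c "
from h import *
state()"
```

```text
t 9.55 box x 6.1 y 2.0 tipz 90.2 F [-0.4 -0.3  0.6] yaw 103.57
```

Request:
carry_out(
  increments=[
    [255,[-2,0,0.6],0],
    [255,[0,0,0.5],0],
    [255,[0,0,0],0],
  ],
)

```text
time: 9.85
tool_pos: [0.5531, 0.0904, 0.1028]
ee_rot: [3.141, 0.0, 1.808]
wrist_force: [0.9, -0.3, -0.1]
width: 0.0006
finger_force: 0.0
```

Request:
carry_out(
  increments=[
    [255,[0,0,0.5],0],
    [255,[0,0,0.3],0],
    [255,[0,0,0],0],
  ],
)

```text
time: 10.15
tool_pos: [0.5529, 0.0907, 0.1016]
ee_rot: [-3.142, 0.0, 1.809]
wrist_force: [-0.6, -0.0, 0.8]
width: 0.001
finger_force: 0.0
```

Request:
carry_out(
  increments=[
    [255,[0,0,0.4],0],
    [255,[0,0,0.3],0],
    [255,[0,0,0],0],
  ],
)

```text
time: 10.45
tool_pos: [0.5529, 0.0907, 0.1009]
ee_rot: [-3.142, 0.0, 1.809]
wrist_force: [0.9, 0.2, 0.5]
width: 0.0005
finger_force: 0.0
```

Request:
carry_out(
  increments=[
    [255,[0,0,0.4],0],
    [255,[0,0,0.3],0],
    [255,[0,0,0],0],
  ],
)

```text
time: 10.75
tool_pos: [0.553, 0.0906, 0.1007]
ee_rot: [3.141, 0.0, 1.809]
wrist_force: [-2.1, 0.5, 2.2]
width: 0.0004
finger_force: 1.4
```

Request:
carry_out(
  increments=[
    [255,[0,0,0.4],0],
    [255,[0,0,0.3],0],
    [255,[0,0,0],0],
  ],
)

```text
time: 11.05
tool_pos: [0.5532, 0.0907, 0.1006]
ee_rot: [3.14, 0.0, 1.809]
wrist_force: [-1.1, -0.8, 5.6]
width: 0.0006
finger_force: 2.6
```

Request:
carry_out(
  increments=[
    [255,[0,-2,0],0],
    [255,[0,-2.5,0],0],
    [255,[0,-2.5,0],0],
    [255,[0,-2.5,0],0],
  ],
)

```text
time: 11.45
tool_pos: [0.545, 0.0886, 0.1008]
ee_rot: [3.138, 0.0, 1.809]
wrist_force: [2.8, 2.0, 4.4]
width: 0.0004
finger_force: 2.5
```

Request:
carry_out(
  increments=[
    [255,[0,-2.5,0],0],
    [255,[0,-2.5,0],0],
    [255,[0,0,0],0],
  ],
)

```text
time: 11.75
tool_pos: [0.5383, 0.087, 0.0996]
ee_rot: [-3.141, 0.0, 1.809]
wrist_force: [-0.6, -0.6, 5.6]
width: 0.0002
finger_force: 2.5
```

Run:
```python
from h import *
c=robot.get_calibration("wrist");im=robot.snapshot("wrist");cv2.imwrite("pics/w6.png",im);print(wheels(im,c));state()
```

```text
[(129, np.float64(41.6), 0.572), (141, np.float64(41.3), -0.501), (18, np.float64(9.1), -0.673), (104, np.float64(0.2), 0.386)]
t 11.80 box x -9.5 y 0.6 tipz 85.6 F [-0.3 -0.3  5.3] yaw 103.62
```

Request:
carry_out(
  increments=[
    [255,[0,0,-4],0],
    [255,[0,6,0],0],
    [255,[0,6,0],0],
    [255,[0,5,0],0],
    [255,[0,0,1.5],0],
    [255,[0,0,1.5],0],
    [255,[0,0,1],0],
    [255,[0,0,0],0],
  ],
)

```text
time: 12.6
tool_pos: [0.5555, 0.0912, 0.1003]
ee_rot: [3.141, 0.0, 1.809]
wrist_force: [-0.4, 0.6, 4.2]
width: 0.0004
finger_force: 1.7
```

Request:
carry_out(
  increments=[
    [255,[0,-2,0],0],
    [255,[0,-2.5,0],0],
    [255,[0,-2.5,0],0],
    [255,[0,-2.5,0],0],
    [255,[0,-2.5,0],0],
    [255,[0,-2.5,0],0],
    [255,[0,0,0],0],
  ],
)

```text
time: 13.3
tool_pos: [0.5412, 0.0877, 0.1003]
ee_rot: [3.141, 0.0, 1.809]
wrist_force: [0.8, 0.5, 6.6]
width: 0.0005
finger_force: 3.0
```

Run:
```python
from h import *
c=robot.get_calibration("wrist");im=robot.snapshot("wrist");cv2.imwrite("pics/w7.png",im);print(wheels(im,c));state()
```

```text
[(129, np.float64(41.8), 0.572), (135, np.float64(41.7), -0.503), (95, np.float64(0.3), 0.861)]
t 13.35 box x -6.5 y 0.7 tipz 86.3 F [0.7 0.3 6.6] yaw 103.63
```

Request:
carry_out(
  increments=[
    [255,[0,0,-4],0],
    [255,[0,6,0],0],
    [255,[0,5,0],0],
    [255,[0,0,2],0],
    [255,[0,0,1.3],0],
    [255,[0,0,0.7],0],
    [255,[0,0,0],0],
  ],
)

```text
time: 14.05
tool_pos: [0.5523, 0.0904, 0.1007]
ee_rot: [3.141, 0.0, 1.809]
wrist_force: [-0.8, 0.3, 6.0]
width: -0.0001
finger_force: 2.9
```

Request:
carry_out(
  increments=[
    [255,[0,-2,0],0],
    [255,[0,-2.5,0],0],
    [255,[0,-2,0],0],
    [255,[0,-2,0],0],
    [255,[0,0,0],0],
  ],
)

```text
time: 14.55
tool_pos: [0.5445, 0.0885, 0.1008]
ee_rot: [3.139, 0.0, 1.809]
wrist_force: [1.5, 1.0, 6.3]
width: 0.0002
finger_force: 2.9
```

Run:
```python
from h import *
c=robot.get_calibration("wrist");im=robot.snapshot("wrist");cv2.imwrite("pics/w8.png",im);print(wheels(im,c));state()
```

```text
[(117, np.float64(41.3), -0.502), (131, np.float64(41.0), 0.57), (23, np.float64(9.0), -0.481), (102, np.float64(1.1), 0.576)]
t 14.60 box x -3.0 y 0.6 tipz 86.8 F [1.4 0.8 6.7] yaw 103.63
```

Request:
carry_out(
  increments=[
    [255,[0,-1.2,0],0],
    [255,[0,0,0],0],
    [255,[0,0,-8],0],
    [255,[-20,-2,0],0],
    [255,[-22.6,-2,0],0],
    [255,[0,0,3],0],
    [255,[0,0,0],0],
    [255,[0,0,0],0],
  ],
)

```text
time: 15.4
tool_pos: [0.5479, 0.0464, 0.1038]
ee_rot: [-3.14, -0.001, 1.809]
wrist_force: [0.5, -1.1, 0.3]
width: 0.0005
finger_force: 0.0
```

Run:
```python
from h import *
c=robot.get_calibration("wrist");im=robot.snapshot("wrist");cv2.imwrite("pics/w9.png",im);print(wheels(im,c));state()
```

```text
[(146, np.float64(42.0), 0.575), (134, np.float64(41.4), -0.496), (122, np.float64(0.5), 0.524), (107, np.float64(0.0), -0.53), (8, np.float64(-33.0), -0.204), (95, np.float64(-43.4), 0.871)]
t 15.45 box x -9.4 y -41.0 tipz 90.1 F [ 0.4 -0.6 -0.4] yaw 103.67
```

Request:
carry_out(
  increments=[
    [255,[-1,3,0.5],0],
    [255,[0,0,0.5],0],
    [255,[0,0,0],0],
  ],
)

```text
time: 15.75
tool_pos: [0.5521, 0.0459, 0.1038]
ee_rot: [3.141, 0.0, 1.809]
wrist_force: [0.2, -0.4, 0.7]
width: 0.0005
finger_force: 0.2
```

Request:
carry_out(
  increments=[
    [255,[0,0,0.5],0],
    [255,[0,0,0.3],0],
    [255,[0,0,0],0],
  ],
)

```text
time: 16.05
tool_pos: [0.5521, 0.0458, 0.1036]
ee_rot: [3.14, -0.0, 1.809]
wrist_force: [-1.4, 1.2, 4.9]
width: 0.0006
finger_force: 2.4
```

Request:
carry_out(
  increments=[
    [255,[0,0,0.4],0],
    [255,[0,0,0.3],0],
    [255,[0,0,0],0],
  ],
)

```text
time: 16.35
tool_pos: [0.5522, 0.0458, 0.1035]
ee_rot: [3.14, -0.0, 1.809]
wrist_force: [-2.1, 1.8, 7.6]
width: 0.0007
finger_force: 3.7
```

Request:
carry_out(
  increments=[
    [255,[0,0,0.3],0],
    [255,[0,0,0.3],0],
    [255,[0,0,0],0],
  ],
)

```text
time: 16.65
tool_pos: [0.5522, 0.0458, 0.1035]
ee_rot: [3.14, -0.0, 1.809]
wrist_force: [-2.9, 2.5, 9.2]
width: 0.0005
finger_force: 4.7
```

Request:
carry_out(
  increments=[
    [255,[0,2,-0.4],0],
    [255,[0,2.5,0],0],
    [255,[0,2.5,0],0],
    [255,[0,2.5,0],0],
    [255,[0,2.5,0],0],
    [255,[0,1,0],0],
    [255,[0,0,0],0],
  ],
)

```text
time: 17.35
tool_pos: [0.5651, 0.0489, 0.1034]
ee_rot: [3.14, -0.0, 1.809]
wrist_force: [-0.7, 1.7, 7.0]
width: 0.0004
finger_force: 3.5
```

Request:
carry_out(
  increments=[
    [255,[0,0,-4],0],
    [255,[0,-6,0],0],
    [255,[0,-6,0],0],
    [255,[0,-4,0],0],
    [255,[0,0,2],0],
    [255,[0,0,1.3],0],
    [255,[0,0,0.7],0],
    [255,[0,0,0],0],
  ],
)

```text
time: 18.15
tool_pos: [0.5486, 0.0446, 0.1027]
ee_rot: [-3.141, 0.0, 1.809]
wrist_force: [-2.7, -0.8, 5.4]
width: 0.0005
finger_force: 2.8
```

Run:
```python
from h import *
c=robot.get_calibration("wrist");im=robot.snapshot("wrist");cv2.imwrite("pics/w10.png",im);print(wheels(im,c));state()
```

```text
[(151, np.float64(41.7), 0.578), (160, np.float64(41.6), -0.494), (128, np.float64(0.0), 0.523), (139, np.float64(-0.2), -0.529), (28, np.float64(-35.3), -0.749), (100, np.float64(-42.7), 0.32)]
t 18.20 box x -9.4 y -42.9 tipz 88.7 F [-2.9 -0.5  5.3] yaw 103.63
```

Request:
carry_out(
  increments=[
    [255,[0,2,0.1],0],
    [255,[0,2.5,0],0],
    [255,[0,2.5,0],0],
    [255,[0,2.5,0],0],
    [255,[0,2.5,0],0],
    [255,[0,2.5,0],0],
    [255,[0,2.3,0],0],
    [255,[0,0,0],0],
  ],
)

```text
time: 19.0
tool_pos: [0.5663, 0.0489, 0.1032]
ee_rot: [3.139, 0.001, 1.809]
wrist_force: [-1.0, 0.3, 4.9]
width: 0.0003
finger_force: 2.6
```

Request:
carry_out(
  increments=[
    [255,[0,0,-4],0],
    [255,[0,-6,0],0],
    [255,[0,-6,0],0],
    [255,[0,-4.5,0],0],
    [255,[0,0,2],0],
    [255,[0,0,1.3],0],
    [255,[0,0,0.7],0],
    [255,[0,0,0],0],
  ],
)

```text
time: 19.8
tool_pos: [0.5489, 0.0447, 0.1027]
ee_rot: [-3.141, 0.0, 1.809]
wrist_force: [-2.9, 0.0, 6.2]
width: 0.0004
finger_force: 3.1
```

Run:
```python
from h import *
c=robot.get_calibration("wrist");im=robot.snapshot("wrist");cv2.imwrite("pics/w11.png",im);print(wheels(im,c));state()
```

```text
[(139, np.float64(41.9), -0.5), (151, np.float64(41.7), 0.578), (116, np.float64(-0.0), -0.531), (126, np.float64(-0.4), 0.524), (21, np.float64(-34.5), -0.011), (37, np.float64(-37.6), -1.09), (84, np.float64(-43.7), 1.068)]
t 19.85 box x -9.1 y -42.9 tipz 88.8 F [-3.9 -1.1  5.3] yaw 103.63
```

Request:
carry_out(
  increments=[
    [255,[0,2,0.1],0],
    [255,[0,2.5,0],0],
    [255,[0,2.5,0],0],
    [255,[0,2.5,0],0],
    [255,[0,2.5,0],0],
    [255,[0,0,0],0],
  ],
)

```text
time: 20.45
tool_pos: [0.562, 0.0479, 0.1038]
ee_rot: [3.139, 0.001, 1.809]
wrist_force: [-0.9, -0.4, 7.6]
width: 0.0004
finger_force: 3.7
```

Run:
```python
from h import *
c=robot.get_calibration("wrist");im=robot.snapshot("wrist");cv2.imwrite("pics/w12.png",im);print(wheels(im,c));state()
```

```text
[(141, np.float64(42.2), -0.505), (149, np.float64(42.1), 0.569), (111, np.float64(0.4), 0.529), (126, np.float64(0.1), -0.527), (27, np.float64(-35.2), 0.52), (102, np.float64(-43.5), -0.554)]
t 20.50 box x 4.4 y -42.9 tipz 89.9 F [-1.  -0.2  8.2] yaw 103.64
```

All wheels are now at their targets (errors about +0.03, 0.00 and −0.02 rad). I'll lift and go to the right of the bolt to look at the knob.

Request:
carry_out(
  increments=[
    [255,[0,0,-10],0],
    [255,[0,0,-22],0],
    [255,[-20,-2,0],0],
    [255,[-28,0,0],0],
    [255,[-26,0,0],0],
    [255,[0,0,0],0],
    [255,[0,0,0],0],
    [255,[0,0,0],0],
  ],
)

```text
time: 21.3
tool_pos: [0.5761, -0.0239, 0.1336]
ee_rot: [-3.141, -0.001, 1.809]
wrist_force: [0.0, -0.7, 0.3]
width: 0.0006
finger_force: 0.0
```

Run:
```python
from h import *
state()
c=robot.get_calibration("wrist");im=robot.snapshot("wrist");print(wheels(im,c))
m=yellow(im); m[:, :150]=0; m[:,400:]=0
for a,ce in blobs(m,20): print(a,ce.round(),[box(onz(c,ce,z)).round(1) for z in(.09,.101)])
cv2.imwrite("pics/w13.png",cv2.resize(im,None,fx=1.5,fy=1.5,interpolation=cv2.INTER_CUBIC))
```

```text
t 21.30 box x 1.3 y -116.0 tipz 119.6 F [ 0.  -0.7  0.3] yaw 103.66
[(119, np.float64(-0.0), 0.531), (110, np.float64(-0.6), -0.526), (102, np.float64(-42.6), 0.521), (106, np.float64(-42.9), -0.552)]
702 [261. 181.] [array([  0. , -93.1]), array([  0.1, -90.3])]
```

View pics/w13.png

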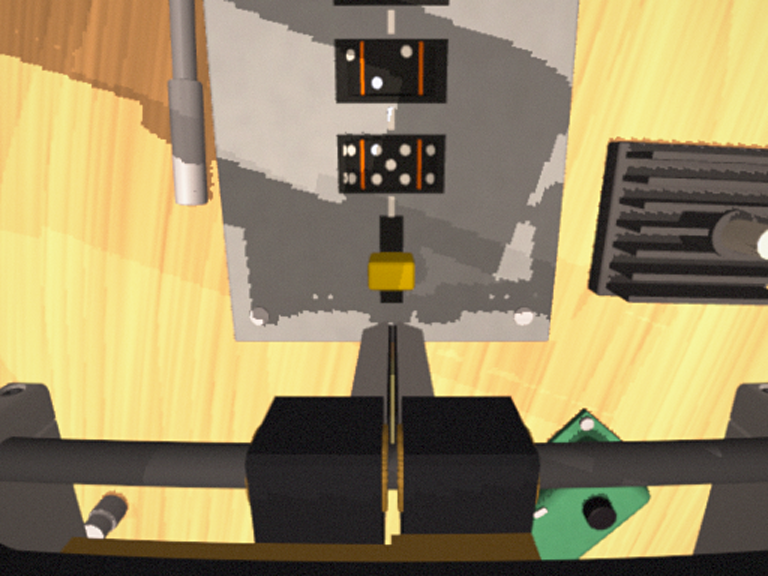

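The view shows the knob at (391,271), with 2 dots on the middle wheel and 5 on the right squarely on the index line. The fingertip at (392,322) is clear to the right of the knob.

Request:
carry_out(
  increments=[
    [255,[0,0,14],0],
    [255,[0,0,14],0],
    [255,[0,0,8],0],
    [255,[0,0,0],0],
    [255,[2,0,0],0],
    [255,[2,0,0],0],
    [255,[0,0,0],0],
  ],
)

```text
time: 22.05
tool_pos: [0.5758, -0.0206, 0.0984]
ee_rot: [3.14, 0.0, 1.809]
wrist_force: [0.7, -0.1, -0.8]
width: 0.0006
finger_force: 0.0
```

Request:
carry_out(
  increments=[
    [255,[1,0,0],0],
    [255,[1,0,0],0],
    [255,[1,0,0],0],
    [255,[1,0,0],0],
    [255,[0,0,0],0],
  ],
)

```text
time: 22.55
tool_pos: [0.5744, -0.0168, 0.0977]
ee_rot: [3.142, 0.0, 1.809]
wrist_force: [-0.1, 0.5, -0.0]
width: 0.0003
finger_force: 0.0
```

Request:
carry_out(
  increments=[
    [255,[1,0,0],0],
    [255,[1,0,0],0],
    [255,[1,0,0],0],
    [255,[0,0,0],0],
  ],
)

```text
time: 22.95
tool_pos: [0.5739, -0.0145, 0.0977]
ee_rot: [3.142, 0.001, 1.808]
wrist_force: [0.8, -2.7, -0.6]
width: 0.0008
finger_force: 1.5
```

Request:
carry_out(
  increments=[
    [255,[1.5,0,0],0],
    [255,[1.5,0,0],0],
    [255,[1.5,0,0],0],
    [255,[0,0,0],0],
  ],
)

```text
time: 23.35
tool_pos: [0.5726, -0.0093, 0.0977]
ee_rot: [-3.142, -0.0, 1.809]
wrist_force: [0.2, -2.9, 0.5]
width: 0.0004
finger_force: 1.3
```

Request:
carry_out(
  increments=[
    [255,[1.5,0,0],0],
    [255,[1.5,0,0],0],
    [255,[1.5,0,0],0],
    [255,[0,0,0],0],
  ],
)

```text
time: 23.75
tool_pos: [0.5715, -0.0049, 0.0977]
ee_rot: [-3.142, -0.0, 1.809]
wrist_force: [0.6, -1.7, -1.5]
width: 0.0008
finger_force: 1.2
```

Request:
carry_out(
  increments=[
    [255,[1.5,0,0],0],
    [255,[1.5,0,0],0],
    [255,[1,0,0],0],
    [255,[0,0,0],0],
  ],
)

```text
time: 24.15
tool_pos: [0.5706, -0.0011, 0.0977]
ee_rot: [-3.142, -0.0, 1.809]
wrist_force: [0.5, -3.0, -0.4]
width: 0.0005
finger_force: 1.3
```

Moved about 13.8 mm since contact with no blockage; continuing gently to the stop.

Request:
carry_out(
  increments=[
    [255,[0.8,0,0],0],
    [255,[0.7,0,0],0],
    [255,[0,0,0],0],
  ],
)

```text
time: 24.45
tool_pos: [0.5705, -0.0008, 0.0977]
ee_rot: [3.142, 0.002, 1.808]
wrist_force: [0.8, -5.1, -1.4]
width: 0.0005
finger_force: 2.6
```

Request:
carry_out(
  increments=[
    [255,[0.5,0,0],0],
    [255,[0.4,0,0],0],
    [255,[0,0,0],0],
  ],
)

```text
time: 24.75
tool_pos: [0.5705, -0.0007, 0.0977]
ee_rot: [3.142, 0.003, 1.808]
wrist_force: [0.7, -6.4, -1.5]
width: 0.0006
finger_force: 3.5
```

Request:
carry_out(
  increments=[
    [255,[0.4,0,0],0],
    [255,[0.4,0,0],0],
    [255,[0,0,0],0],
  ],
)

```text
time: 25.05
tool_pos: [0.5705, -0.0007, 0.0978]
ee_rot: [3.141, 0.005, 1.808]
wrist_force: [2.3, -9.2, -1.1]
width: 0.0006
finger_force: 4.3
```

Force is rising with no motion, so the bolt is on its stop. I'll back off, lift clear and check.

Request:
carry_out(
  increments=[
    [255,[-3,0,0],0],
    [255,[-8,0,0],0],
    [255,[-8,0,0],0],
    [255,[0,0,-15],0],
    [255,[0,0,-25],0],
    [255,[0,0,-30],0],
    [255,[0,0,0],0],
    [255,[0,0,0],0],
  ],
)

```text
time: 25.85
tool_pos: [0.5751, -0.0165, 0.1694]
ee_rot: [3.139, 0.001, 1.809]
wrist_force: [0.2, -0.8, -0.1]
width: 0.0003
finger_force: 0.0
```

Run:
```python
from h import *
state()
c=robot.get_calibration("wrist");im=robot.snapshot("wrist");print(wheels(im,c))
m=yellow(im); m[:, :150]=0; m[:,400:]=0
for a,ce in blobs(m,100): print(a,ce.round(),[box(onz(c,ce,z)).round(1) for z in(.09,.101)])
cv2.imwrite("pics/w14.png",cv2.resize(im,None,fx=1.5,fy=1.5,interpolation=cv2.INTER_CUBIC))
```

```text
t 25.85 box x 2.0 y -108.6 tipz 155.4 F [ 0.2 -0.8 -0.1] yaw 103.64
[(71, np.float64(38.1), 0.573), (63, np.float64(38.0), -0.497), (90, np.float64(-0.4), 0.53), (88, np.float64(-0.8), -0.522), (85, np.float64(-42.5), -0.548), (85, np.float64(-42.5), 0.516)]
499 [259. 160.] [array([ -0., -77.]), array([  0. , -74.9])]
```

View pics/w14.png

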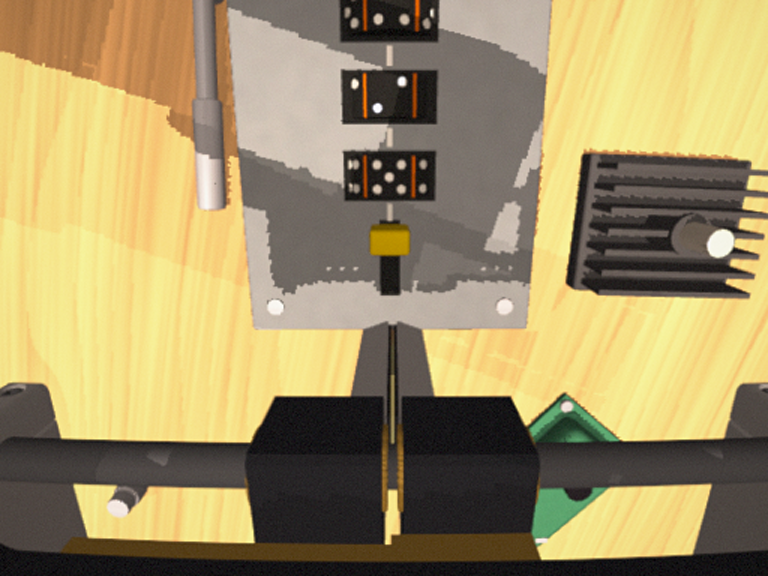

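The view shows 4, 2 and 5 dots on the index lines. The knob at (390,240) has moved about 16 mm to its open stop, and the tool is clear. Handing in.

```bash
python3 -c "
from bench import robot
print(robot.close_job())"
```

```text
the job is handed in; nothing more can be done
None
```

The wheels read 4, 2 and 5 dots, each within about 0.05 rad by camera, and the bolt is open about 16 mm against its stop. The arm is clear of the box and the job is handed in at about 26 s; no verdict came back.

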